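# Set the therapy stimulator to its fifth programme and start it

### The arm

A 7-joint arm with a two-finger parallel gripper is mounted at the origin on the work surface. World frame = base frame: x ahead of the robot, y to its left, z up, the work surface at z = 0. Lengths are in m, angles in rad, forces in N, time in s.
With the tool pointing down it reaches from about 0.35 to 0.9 m from the base axis. Payload 19.9 kg.
Tool frame: the origin (TCP) lies at the very end of the fingers, on their centre line; the grasp point (between the pads) lies 19 mm behind it; z points along the fingers, x is the direction in which the jaws open and shut, and the axes are right-handed (so a half turn about z gives the same grasp; the last joint's range is limited). The gripper opens to 85 mm and grips with 20 to 120 N. Pads are 22 mm wide; open, the fingers measure 114 mm over their backs; the gripper's body (76 mm by 85 mm) begins 54 mm behind the grasp point. The pads swing forward as they close: fully open they stand 13 mm farther back than shut.
Start: joints at [-1.298, 0.417, -0.01, 1.614, 0.005, 1.111, -0.053], TCP at [0.193, 0.594, 0.231] pointing down, gripper open.
Joint ranges: [-2.81, 2.81], [-0.39, 2.02], [-1.27, 1.25], [0.06, 2.57], [-1.19, 4.33], [0.19, 2], [-2.82, 2.82]. Speed limits (rad/s): [1.89, 1.89, 2.39, 2.39, 3.01, 3.01, 3.01].

### API

Orientations are given as a unit quaternion [w, x, y, z].
In Python, from bench import ctrl, optics, sign_off, models gives the robot as it stands. The module is installed in compiled form; this text tells all that it offers. Calls block until the motion is done:
- ctrl.movep(position, orientation): joint-space move of the TCP to a pose.
- ctrl.movel(position, rotation=None, v=0.15): straight line of the TCP; rotation=None keeps the orientation; v is the mean speed in m/s.
- ctrl.movej(angles): joint-space move.
- ctrl.move_gripper(opening, f_grip=None): finger opening in m; f_grip is the grip in N (None keeps the last); returns when the fingers have stopped.
- ctrl.sleep(seconds).
- ctrl.ik(position, orientation): joint angles nearest the present ones, or None.
- ctrl.get_obs(): the state.
- optics.grab_frame(name): name is "scene" or "side" or "wrist"; returns the picture (400x640x3 uint8, blue, green, red); there is no depth.
- optics.get_calibration(name): a dict with "camera_matrix" (3x3 intrinsics, pixels), "distortion" ([k1, k2, p1, p2, k3] as OpenCV has them; the pictures are not rectified), "R" (3x3) and "t" (3): a world point X has camera coordinates R X + t. Camera axes: x right, y down, z forward; pixel columns grow to the right and rows downward; lengths in m; the calibration is good to about 2 mm. A picture is of the moment at which its call begins: read the wrist's pose just before it. get_calibration takes no time and is no camera call; for the wrist camera it gives the pose at the moment of the call.
A pose or a line that the arm cannot do raises ctrl.MotionError and nothing moves.
- sign_off(): hands the job in, once; it reports no verdict.
Trained networks look in the newest picture that a camera, given by its name, has taken for a name from the list of things; names that differ only in an ending like _2 or _b are one class to them, and where a whole thing is asked for, a point or a joint stands for the part that bears it (a point fixed in the world has none). Each returns a list of dicts, best first, with "score" (0 to 1); they miss things now and then, are a little off and sometimes report something else, mostly with a low value. They report only what shows in the picture. A call takes as long as a camera call.
- models.boxes_of(camera, thing): "position" ([row, column] in pixels, amid what is visible of it).
- models.outline_of(camera, thing): "pixels" (400x640 bool, what is visible of it) and "position" ([row, column] in pixels, amid what is visible of it).
The state is a dict: "time": time; "joints": joint angles; "joint_vel": joint speeds; "joint_efforts": joint torques, N m; "tcp_pos": TCP position; "tool_rot": TCP orientation; "contact_force": force on the tool from outside, world axes, zero at the start; "moment": the same for the moment, N m; "opening": finger opening in m.
Only numpy, scipy, OpenCV 4.12 (cv2) and the standard library are available. Lean on these libraries where they do the work, as an engineer would, in place of code of your own. Each camera call takes 0.05 s, during which the arm holds its last target.

### The job

Start the electrical stimulator on the therapy table on its fifth programme: with the outside of a fingertip against the pointer, turn the selector knob clockwise, click by click, to the fifth setting after the red OFF mark without running past it, and only then press the green start button all the way down and let it go. Push lightly and grip or lift nothing: do not pinch or force the knob, do not press the red stop button, and leave the console and the things around it standing where they are.

Things in the scene. Friction and masses are not known exactly. Their poses are not given: they have to be found in the camera images.
- console: the stimulator: a loose console on rubber feet, 2 to 3.3 kg, ivory with a slate-blue deck on top; 212 mm deep (its x, away from the user), 300 wide (its y, to the user's left). Origin at the centre of its underside, z up. The flat deck is 82 mm up at its centre and rises 0.14 rad (8 degrees) along +x, from 67 to 97 mm. Selector on the left half, buttons at the front right.
- selector_axis (a point): fixed to the console, on the selector's turning axis, 18 mm above the deck (mid-height of the pointer). The axis is square to the deck, so it leans 0.14 rad to the console's -x. A steel collar 1 mm high, 24 mm in radius, surrounds the knob; beyond it the deck is clear and flat to 60 mm from the axis.
- off_mark (a point): centre of the red OFF bar printed on the deck, 47.5 mm from the selector's axis, 105 degrees anticlockwise (from above) from the console's +x. Seven white dots follow it clockwise, 30 degrees apart.
- fifth_mark (a point): centre of the fifth white dot after the OFF bar, 47.5 mm from the axis, 45 degrees clockwise (from above) from the console's +x, flat on the deck.
- pointer_tip (a point): in the selector's black pointer, 34 mm out from the axis, 18 mm above the deck; turns with the knob. The pointer is a bar 12 mm wide from 18 mm behind the axis to 38 mm in front of it, underside 7 mm and top 29 mm above the deck, a white line on the pointing half; below it a round skirt, 22 mm in radius, its top 11 mm above the deck.
- selector (a joint): rad: 0 = pointer at OFF, grows clockwise from above, 0.524 (30 degrees) a click, stops at 0 and 3.665. Fifth setting: 2.618. Starts between OFF and the third. A sprung ball clicks it into each setting: about 0.09 N m (3 N at 28 mm) starts it out, the push fades to nothing about half-way, and just past there it jumps ahead by itself into the next click and stays.
- start_button_top (a point): centre of the green start button's top face, 26 mm across, 21 mm above the deck when up; it moves with the button and is pressed square to the deck (straight down also works). The housing round it is 42 mm across and 12 mm high.
- start_button (a joint): travel of the start button (m): 0 up, 0.005 fully down; sprung, about 5 N holds it fully down, and it comes up again by itself.
- stop_button_top (a point): centre of the red stop button's top face: same make, 62 mm to the right of the start button (console's -y).
- stop_button (a joint): travel of the stop button (m): 0 up, 0.005 fully down.
- gel_bottle: white gel bottle with blue cap, 54 mm across, 165 mm high, to the right of the console; origin at the centre of its base.
- cups: stack of two plastic tumblers, blue with green on top, 72 mm across, 112 mm high, to the left of the console; origin at the centre of its base.
- tape_roll: roll of white tape lying flat, 68 mm across, 25 mm high, in front of the console's left half; origin at the centre of its underside.
- cone: yellow stacking cone, 64 mm across the foot, 136 mm high, at the console's front left; origin at the centre of its base.
- reflex_hammer: reflex hammer lying in front of the console, about 210 mm long (its x, head at +x), 22 mm high, steel shaft, black handle, orange head; origin under the middle.
- dumbbell: small blue dumbbell, 162 mm long (its x), 52 mm high, at the console's front right; origin under its middle.
- pad_tray: pale tray with electrode pads, 100 x 160 x 35 mm, behind the console; origin at the centre of its underside.

How it is judged:
By the outcome, as a careful person would: the job done as asked, in the order asked, and still so for the second after the job is handed in, with the robot touching nothing.
It also fails if it takes over 69 s, if anything falls off the work surface, if the arm or the gripper's body presses on something with over 40 N, if the wrist force passes 120 N, or if a joint passes its speed limit or range.

## Working session

There is one attempt and no reset: what is moved stays moved. The work goes in short steps, each a Python script; the robot and the scene stay as the last script left them, time stands still between calls to the robot, and variables do not carry over. Pictures are saved under pics/ and viewed, and the job is handed in when it is done.

```bash
mkdir -p pics; ls; cat > h.py <<'E'
import numpy as np, cv2
from bench import ctrl, optics, sign_off, models
E
python3 - <<'E'
from h import *
o=ctrl.get_obs()
print({k:np.round(v,3) for k,v in o.items()})
for c in ["scene","side","wrist"]:
    im=optics.grab_frame(c); cv2.imwrite(f"pics/{c}0.png",im)
    k=optics.get_calibration(c); print(c,np.round(k["camera_matrix"],1).tolist(),k["distortion"],np.round(-k["R"].T@k["t"],3),np.round(k["R"],2).tolist())
E
```

```text
pics
{'time': np.float64(0.0), 'joints': array([-1.298,  0.418, -0.01 ,  1.614,  0.005,  1.111, -0.053]), 'joint_vel': array([-0.   , -0.   ,  0.001, -0.   , -0.   , -0.   ,  0.   ]), 'joint_efforts': array([-0.0000e+00, -8.6446e+01,  6.7900e-01, -4.3489e+01,  1.9000e-02,
        8.0000e-03, -0.0000e+00]), 'tcp_pos': array([0.193, 0.594, 0.231]), 'tool_rot': array([ 0.   ,  0.809,  0.588, -0.   ]), 'contact_force': array([-0.667, -0.21 , -0.248]), 'moment': array([ 0.029, -0.023,  0.019]), 'opening': np.float64(0.085)}
scene [[495.3, 0.0, 318.6], [0.0, 495.3, 201.0], [0.0, 0.0, 1.0]] [0.00240703 0.         0.         0.         0.        ] [ 1.264 -0.816  0.8  ] [[0.76, 0.64, 0.01], [0.36, -0.41, -0.84], [-0.54, 0.64, -0.55]]
side [[399.2, 0.0, 322.3], [0.0, 399.2, 194.6], [0.0, 0.0, 1.0]] [-0.08221065  0.          0.          0.          0.        ] [ 0.356 -0.506  0.761] [[0.93, -0.37, -0.0], [-0.29, -0.7, -0.65], [0.24, 0.61, -0.76]]
wrist [[304.4, 0.0, 317.0], [0.0, 304.4, 198.7], [0.0, 0.0, 1.0]] [0.00501721 0.         0.         0.         0.        ] [0.127 0.615 0.373] [[0.31, 0.95, -0.0], [0.92, -0.3, 0.27], [0.26, -0.09, -0.96]]
```

View pics/scene0.png

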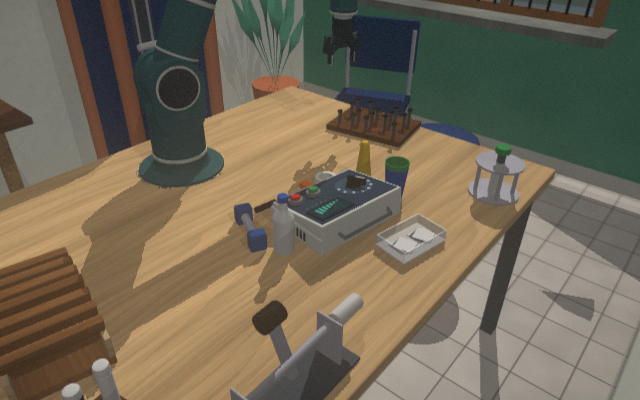

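View pics/side0.png

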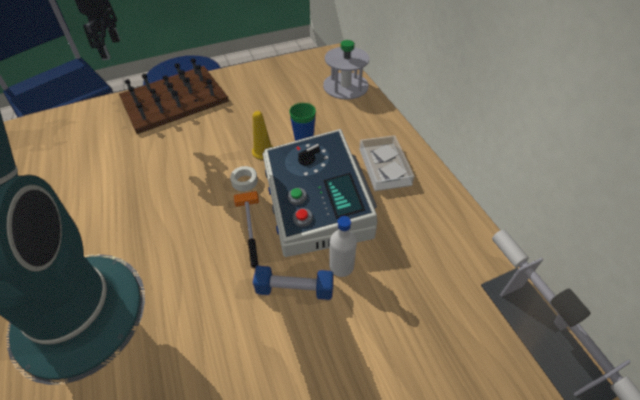

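View pics/wrist0.png

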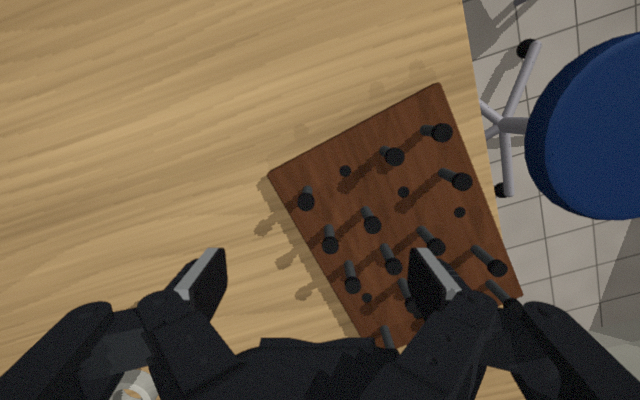

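```bash
cat >> h.py <<'E'
def ray(c,pos,cal=None):
    k=cal or optics.get_calibration(c)
    p=cv2.undistortPoints(np.array([[[pos[1],pos[0]]]],float),k["camera_matrix"],np.array(k["distortion"]))[0,0]
    d=k["R"].T@np.array([p[0],p[1],1.]); return -k["R"].T@k["t"], d/np.linalg.norm(d)
def tri(rays):
    A=0;b=0
    for o,d in rays:
        P=np.eye(3)-np.outer(d,d);A=A+P;b=b+P@o
    x=np.linalg.solve(A,b); return x,[np.linalg.norm((np.eye(3)-np.outer(d,d))@(x-o)) for o,d in rays]
def proj(X,cal):
    q,_=cv2.projectPoints(np.atleast_2d(np.asarray(X,float)),cv2.Rodrigues(cal["R"])[0],np.array(cal["t"]),cal["camera_matrix"],np.array(cal["distortion"]))
    return q[:,0]
E
python3 - <<'E'
from h import *
for th in ["console","start_button_top","stop_button_top","selector_axis","off_mark","fifth_mark","pointer_tip","gel_bottle"]:
    rs=[]
    for c in ["scene","side"]:
        r=models.boxes_of(c,th)
        print(th,c,[(round(x["score"],2),np.round(x["position"],1).tolist()) for x in r[:3]])
        if r: rs.append(ray(c,r[0]["position"]))
    if len(rs)==2: print(tri(rs))
print(ctrl.get_obs()["time"])
E
```

```text
console scene [(0.64, [207.3, 338.2])]
console side [(0.66, [192.9, 314.7])]
(array([0.57479228, 0.095887  , 0.0341449 ]), [np.float64(0.0033274219762063737), np.float64(0.0033274219762062006)])
start_button_top scene [(0.64, [226.9, 284.0]), (0.59, [188.9, 309.8])]
start_button_top side []
stop_button_top scene [(0.37, [197.0, 297.4])]
stop_button_top side [(0.49, [212.1, 303.0])]
(array([0.51272064, 0.0014531 , 0.09159431]), [np.float64(0.0013934678175667075), np.float64(0.001393467817566757)])
selector_axis scene [(0.98, [208.6, 339.2])]
selector_axis side []
off_mark scene [(0.84, [205.9, 341.2]), (0.57, [159.7, 364.6])]
off_mark side [(0.96, [190.3, 312.8])]
(array([0.57470949, 0.10879042, 0.03150659]), [np.float64(0.004194072593255699), np.float64(0.004194072593255764)])
fifth_mark scene [(0.84, [210.3, 338.6])]
fifth_mark side [(0.77, [191.7, 317.0]), (0.21, [192.4, 294.4])]
(array([0.58058535, 0.09475914, 0.03104715]), [np.float64(0.0007766259986215694), np.float64(0.0007766259986215527)])
pointer_tip scene [(0.74, [182.5, 354.7])]
pointer_tip side [(0.83, [156.1, 307.9]), (0.59, [162.8, 381.4])]
(array([0.58344745, 0.15982322, 0.09235544]), [np.float64(0.0004400861283959471), np.float64(0.00044008612839596044)])
gel_bottle scene [(0.66, [228.3, 283.0])]
gel_bottle side [(0.84, [249.9, 341.6])]
(array([ 0.55783031, -0.10256173,  0.06735589]), [np.float64(0.0009362454796355367), np.float64(0.0009362454796356255)])
0.95
```

```bash
cat >> h.py <<'E'
from scipy.spatial.transform import Rotation as Rn
def quat(R):
    q=Rn.from_matrix(R).as_quat(); return np.array([q[3],q[0],q[1],q[2]])
def down(yaw):
    return quat(np.array([[np.cos(yaw),np.sin(yaw),0],[np.sin(yaw),-np.cos(yaw),0],[0,0,-1.]]))
E
python3 - <<'E'
from h import *
ctrl.movep([0.57,0.11,0.27],down(0.15))
ctrl.move_gripper(0.0)
o=ctrl.get_obs(); print(o["time"],o["joints"],o["tcp_pos"],o["opening"],o["contact_force"])
cal=optics.get_calibration("wrist")
im=optics.grab_frame("wrist"); cv2.imwrite("pics/w1.png",im)
np.savez("w1.npz",**cal)
for th in ["start_button_top","stop_button_top","selector_axis","off_mark","fifth_mark","pointer_tip","console","cone","cups","tape_roll"]:
    r=models.boxes_of("wrist",th)
    print(th,[(round(x["score"],2),np.round(x["position"],1).tolist()) for x in r[:3]])
E
```

```text
3.9167 [-0.7000328   0.34102819  0.57921929  1.69906528 -0.20090291  1.16128222
  0.0831972 ] [0.57001173 0.10996252 0.2700101 ] 0.0001693132566648413 [ 0.14354248  0.02469159 -0.3337979 ]
start_button_top [(0.86, [214.9, 259.7])]
stop_button_top [(0.84, [264.1, 248.8])]
selector_axis [(0.68, [216.3, 267.2]), (0.66, [156.5, 328.4])]
off_mark [(0.59, [156.2, 329.5])]
fifth_mark [(0.97, [154.7, 323.8])]
pointer_tip [(0.96, [132.0, 336.6])]
console [(0.84, [160.0, 326.9]), (0.66, [213.0, 261.8])]
cone [(0.94, [6.8, 287.1])]
cups [(0.69, [8.7, 392.7])]
tape_roll [(0.97, [52.8, 195.7]), (0.66, [264.6, 249.7]), (0.38, [217.5, 260.1])]
```

View pics/w1.png

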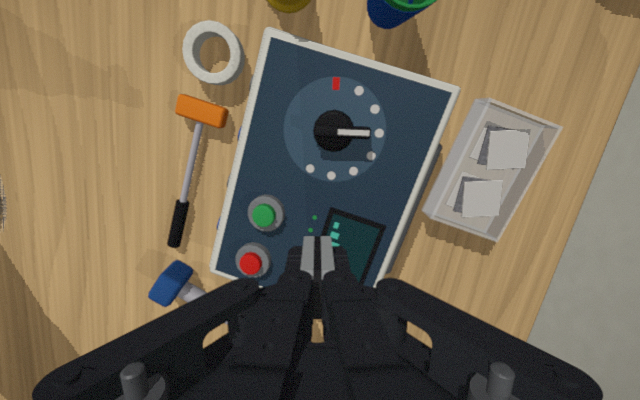

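```bash
cat >> h.py <<'E'
from scipy.optimize import least_squares
T=0.14
def Rc(yaw):  # deck frame: x up-slope, y left, z normal
    return Rn.from_euler('z',yaw).as_matrix()@Rn.from_euler('y',-T).as_matrix()
def marks(p):
    a=np.deg2rad(105-30*np.arange(8)); L=np.c_[47.5e-3*np.cos(a),47.5e-3*np.sin(a),0*a]
    return p[:3]+L@Rc(p[3]).T
def findmarks(im,cal,guess,rad=7):
    hsv=cv2.cvtColor(im,cv2.COLOR_BGR2HSV).astype(float); out=[]
    q=proj(guess,cal)
    for i,(u,v) in enumerate(q):
        x0,y0=int(round(u)),int(round(v)); s=rad
        w=hsv[y0-s:y0+s+1,x0-s:x0+s+1]
        b=im[y0-s:y0+s+1,x0-s:x0+s+1].astype(float)
        if w.shape[:2]!=(2*s+1,2*s+1): out.append([np.nan]*2); continue
        m=np.clip(b[...,2]-b[...,0]-20,0,None) if i==0 else np.clip(b[...,2]-np.median(b[...,2])-40,0,None)
        if m.sum()<300: out.append([np.nan]*2); continue
        yy,xx=np.mgrid[-s:s+1,-s:s+1]
        out.append([x0+(m*xx).sum()/m.sum(),y0+(m*yy).sum()/m.sum()])
    return np.array(out)
E
python3 - <<'E'
from h import *
cal=dict(np.load("w1.npz")); im=cv2.imread("pics/w1.png")
px=np.array([[335,85],[359,91],[375,109],[379,133],[371,156],[353,171],[331,176],[310,169]],float)
f=lambda p,px:(proj(marks(p),cal)-px).ravel()
p=least_squares(f,[.58,.16,.09,-0.2],args=(px,)).x; print(p)
for _ in range(2):
    q=findmarks(im,cal,marks(p),6); ok=~np.isnan(q[:,0])
    p=least_squares(lambda p:(proj(marks(p),cal)-q)[ok].ravel(),p).x
    print(np.round(p,4),np.round(q,1).tolist(), np.round(proj(marks(p),cal)-q,1).tolist())
np.save("p1.npy",p)
calS=optics.get_calibration("side"); print(proj(marks(p),calS).round(1).tolist())
# buttons: intersect ray at deck+21 plane
cal_=cal
n=Rc(p[3])[:,2]
for nm,pos in [("start",[214.9,263]),("stop",[264,249.5])]:
    o,d=ray("wrist",pos,cal_); t=((p[:3]+.021*n-o)@n)/(d@n); X=o+t*d; print(nm,X, Rc(p[3]).T@(X-p[:3]))
E
```

```text
[ 0.57925413  0.16046379  0.08273638 -0.14350369]
[ 0.579   0.1613  0.0835 -0.1471] [[335.6, 83.3], [358.6, 90.1], [374.4, 108.6], [378.8, 132.7], [371.9, 155.4], [353.0, 170.6], [330.8, 175.1], [309.7, 168.1]] [[0.0, -0.3], [0.1, 0.1], [0.2, -0.0], [0.1, -0.0], [-1.0, -0.1], [0.3, 0.1], [0.3, 0.1], [0.2, 0.1]]
[ 0.579   0.1614  0.0839 -0.1475] [[335.6, 83.0], [358.6, 90.1], [374.4, 108.6], [378.8, 132.7], [371.9, 155.4], [353.0, 170.6], [330.8, 175.1], [309.7, 168.1]] [[0.0, -0.1], [0.1, -0.0], [0.2, -0.1], [0.1, -0.1], [-1.0, -0.1], [0.2, 0.1], [0.2, 0.1], [0.1, 0.1]]
[[297.6, 147.8], [307.0, 145.2], [316.3, 146.2], [323.0, 150.5], [325.4, 157.3], [322.6, 164.7], [315.1, 170.6], [305.1, 173.4]]
start [0.51707467 0.06227672 0.09851843] [-0.04414267 -0.10715509  0.021     ]
stop [0.5078356  0.00099633 0.09849982] [-0.04427599 -0.16912789  0.021     ]
```

```bash
cat >> h.py <<'E'
p=np.load("p1.npy") if __import__("os").path.exists("p1.npy") else None
def pose(phi,r,off,hgt,yo=0):
    """phi: pointer angle deg in console frame; off: tangential offset (anticlockwise) of tool centre"""
    D=Rc(p[3]); a=np.deg2rad(phi); er=np.array([np.cos(a),np.sin(a),0]); et=np.array([-np.sin(a),np.cos(a),0])
    P=p[:3]+D@(r*er+off*et+hgt*np.array([0,0,1.]))
    x=D@et; z=-D[:,2]; y=np.cross(z,x)
    return P,quat(np.c_[x,y,z])
def st(): 
    o=ctrl.get_obs(); return o["time"],o["contact_force"]
E
python3 - <<'E'
from h import *
im=optics.grab_frame("side");cS=optics.get_calibration("side")
q=findmarks(im,cS,marks(p),4); print((q-proj(marks(p),cS)).round(1).tolist())
for phi in [15,0,-15,-30,-40]:
    P,Q=pose(phi,.034,.025,.013); print(phi,P.round(3),ctrl.ik(P,Q))
P,Q=pose(15,.034,.030,.08)
ctrl.movep(P,Q)
P,Q=pose(15,.034,.030,.013)
o=ctrl.get_obs();print(o["time"],o["contact_force"],o["tcp_pos"])
ctrl.movel(P,Q,v=0.05)
o=ctrl.get_obs();print(o["time"],o["contact_force"],o["tcp_pos"]-P,o["joints"])
np.savez("w2.npz",**optics.get_calibration("wrist"));cv2.imwrite("pics/w2.png",optics.grab_frame("wrist"))
cv2.imwrite("pics/s2.png",cv2.resize(optics.grab_frame("side")[60:260,180:480],None,fx=2.5,fy=2.5))
E
```

```text
[[0.3, -0.0], [1.4, 1.6], [-1.8, -0.5], [0.3, -0.1], [nan, nan], [0.1, -0.2], [0.3, -0.2], [0.3, -0.2]]
15 [0.608 0.19  0.1  ] [-0.55585488  0.53479269  0.22194356  1.79437069 -0.06693973  0.70226565
  1.36262094]
0 [0.614 0.181 0.102] [-0.57567235  0.54290735  0.27263025  1.78713515 -0.11247945  0.70729193
  1.15506672]
-15 [0.618 0.171 0.102] [-0.59938946  0.54933263  0.32895458  1.78701491 -0.16255847  0.71017828
  0.95182971]
-30 [0.619 0.16  0.103] [-0.61874669  0.55248164  0.37809855  1.79376921 -0.20618192  0.71034877
  0.74330092]
-40 [0.618 0.153 0.103] [-0.63005476  0.55265373  0.40709633  1.80194695 -0.23163794  0.70879808
  0.60094258]
5.7083 [ 0.76037607 -0.28947411  0.45711398] [0.59824346 0.19640175 0.16692483]
7.2 [-0.13800993  0.23857087 -0.26541797] [1.32869467e-04 7.90897313e-05 3.32088848e-04] [-0.56818705  0.53683574  0.22789131  1.79153682 -0.0707047   0.70380171
  1.35766736]
```

View pics/w2.png

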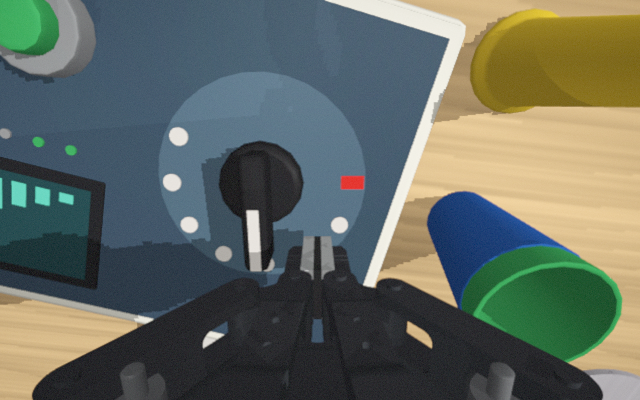

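View pics/s2.png

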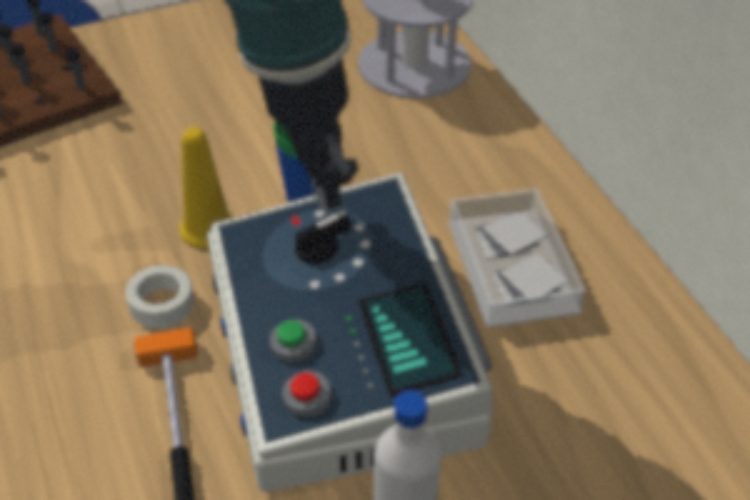

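```bash
cat >> h.py <<'E'
def sense(phi):
    D=Rc(p[3]); a=np.deg2rad(phi); et=D@np.array([-np.sin(a),np.cos(a),0]); er=D@np.array([np.cos(a),np.sin(a),0])
    f=[];
    for _ in range(4):
        f.append(ctrl.get_obs()["contact_force"]); ctrl.sleep(0.02)
    f=np.mean(f,0); return np.array([f@er,f@et,f@D[:,2]])
E
python3 - <<'E'
from h import *
b=sense(15); print(b)
for off in np.arange(.028,.0125,-.001):
    P,Q=pose(15,.034,off,.013); ctrl.movel(P,Q,v=0.02)
    f=sense(15)-b; print(round(off,4),f.round(2),round(st()[0],2))
    if f[1]>1.2: break
cv2.imwrite("pics/w3.png",optics.grab_frame("wrist"))
E
```

```text
[-0.04246192 -0.00036981 -0.00143813]
0.028 [ 0.21 -0.19  0.1 ] 7.68
0.027 [-0.14 -0.45  0.34] 8.0
0.026 [-0.2  -0.03 -0.11] 8.32
0.025 [ 0.2   0.37 -0.18] 8.63
0.024 [-0.01  0.07 -0.14] 8.95
0.023 [ 0.14 -0.16 -0.34] 9.27
0.022 [0.06 0.21 0.01] 9.58
0.021 [-0.37  0.31 -0.16] 9.9
0.02 [ 0.97  1.21 -0.43] 10.22
```

View pics/w3.png

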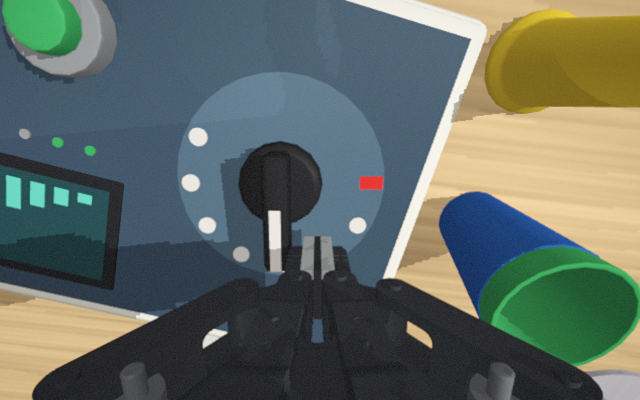

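```bash
python3 - <<'E'
from h import *
for d in [2,4,6,8,10,12,14,16,18,20]:
    phi=15-d
    P,Q=pose(phi,.034,.0205,.013); ctrl.movel(P,Q,v=0.015)
    f=sense(phi); print(d,f.round(2),round(st()[0],2))
    if f[1]>9: break
cv2.imwrite("pics/w4.png",optics.grab_frame("wrist"))
E
```

```text
2 [-0.32  2.21 -0.38] 10.58
4 [-0.5   1.52 -0.17] 10.9
6 [-0.57  1.07  0.01] 11.22
8 [-0.1   0.86 -0.08] 11.53
10 [-0.15  0.04  0.15] 11.85
12 [-0.18  0.59 -0.08] 12.17
14 [-0.02  0.16 -0.3 ] 12.48
16 [-0.   -0.03  0.12] 12.8
18 [-0.34 -0.35  0.29] 13.12
20 [ 0.03 -0.39 -0.01] 13.43
```

View pics/w4.png

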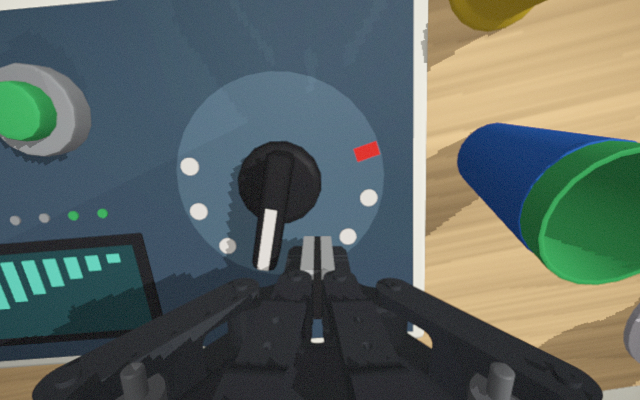

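```bash
cat >> h.py <<'E'
def pointer(im,cal,pp=None):
    """angle (deg, console frame) of the white line on the pointer, from axis to centroid on plane 29 mm up"""
    pp=p if pp is None else pp
    D=Rc(pp[3]); n=D[:,2]
    g=im.astype(float).min(2); ys,xs=np.mgrid[0:400:1,0:640:1]
    uv=np.c_[xs.ravel(),ys.ravel()].astype(float)
    u=cv2.undistortPoints(uv[:,None],cal["camera_matrix"],np.array(cal["distortion"]))[:,0]
    d=np.c_[u,np.ones(len(u))]@cal["R"]; o=-cal["R"].T@cal["t"]
    t=((pp[:3]+.029*n-o)@n)/(d@n); L=(o+t[:,None]*d-pp[:3])@D
    r=np.hypot(L[:,0],L[:,1]); m=(r>.008)&(r<.037)&(g.ravel()>110)
    mm=cv2.connectedComponentsWithStats(m.reshape(400,640).astype(np.uint8),connectivity=8)
    k=1+np.argmax(mm[2][1:,4]); mk=(mm[1]==k).ravel(); c=L[mk]
    cc=c.mean(0); return np.rad2deg(np.arctan2(cc[1],cc[0])),len(c),cc
E
python3 - <<'E'
from h import *
print(pointer(cv2.imread("pics/w1.png"),dict(np.load("w1.npz"))), pointer(cv2.imread("pics/w2.png"),dict(np.load("w2.npz"))))
cal=optics.get_calibration("wrist"); im=optics.grab_frame("wrist")
print(pointer(im,cal))
q=findmarks(im,cal,marks(p),9); print((q-proj(marks(p),cal)).round(1).tolist())
E
```

```text
(np.float64(15.12713043400817), 174, array([0.02167823, 0.00586025, 0.029     ])) (np.float64(16.79636385658899), 687, array([0.02023332, 0.0061074 , 0.029     ]))
(np.float64(-14.188709685194603), 680, array([ 0.0205553 , -0.00519698,  0.029     ]))
[[-0.5, -0.3], [nan, nan], [nan, nan], [nan, nan], [-4.2, -2.8], [-3.3, -1.6], [nan, nan], [nan, nan]]
```

```bash
python3 - <<'E'
from h import *
for phi in [-10,-14,-16,-18,-20,-22,-24,-26,-28,-30,-32,-34]:
    P,Q=pose(phi,.034,.0205,.013); ctrl.movel(P,Q,v=0.015)
    f=sense(phi); a=None
    if phi<=-28:
        cal=optics.get_calibration("wrist"); im=optics.grab_frame("wrist"); a=pointer(im,cal)[0]
    print(phi,f.round(2),round(st()[0],2),a)
    if f[1]>9 or (a is not None and a<-40): break
ctrl.sleep(.2)
cal=optics.get_calibration("wrist"); im=optics.grab_frame("wrist"); print(pointer(im,cal))
cv2.imwrite("pics/w5.png",im)
E
```

```text
-10 [ 0.11 -0.09  0.3 ] 13.98 None
-14 [ 0.56  0.36 -0.12] 14.38 None
-16 [-0.8   1.68 -0.55] 14.7 None
-18 [-1.02  2.33 -0.09] 15.02 None
-20 [-0.8   1.27  0.01] 15.33 None
-22 [-0.46  0.96 -0.03] 15.65 None
-24 [0.38 0.3  0.41] 15.97 None
-26 [0.33 0.29 0.19] 16.28 None
-28 [ 0.25  0.03 -0.12] 16.65 -29.571414676293237
-30 [0.03 0.07 0.1 ] 17.02 -30.46908615767501
-32 [-0.15 -0.14  0.02] 17.38 -44.51418637947152
(np.float64(-44.66078801945525), 687, array([ 0.01518324, -0.01500452,  0.029     ]))
```

View pics/w5.png

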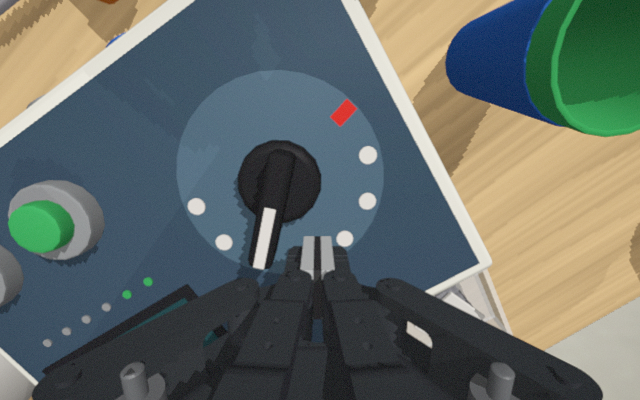

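```bash
python3 - <<'E'
from h import *
P,Q=pose(-32,.034,.028,.013); ctrl.movel(P,Q,v=0.03)
P,Q=pose(-32,.034,.028,.08); ctrl.movel(P,Q,v=0.08)
ctrl.movep([0.57,0.11,0.27],down(0.15))
cal=optics.get_calibration("wrist"); im=optics.grab_frame("wrist"); cv2.imwrite("pics/w6.png",im); np.savez("w6.npz",**cal)
r=models.outline_of("wrist","start_button_top"); 
q=findmarks(im,cal,marks(p),6); print((q-proj(marks(p),cal)).round(1).tolist())
ok=~np.isnan(q[:,0]); p2=least_squares(lambda x:(proj(marks(x),cal)-q)[ok].ravel(),p,loss='soft_l1').x; print(p,p2)
print(pointer(im,cal,p2),st())
for nm in ["start_button_top","stop_button_top"]:
    r=models.boxes_of("wrist",nm)
    for x in r[:2]:
        n=Rc(p2[3])[:,2]; o,d=ray("wrist",x["position"],cal); t=((p2[:3]+.021*n-o)@n)/(d@n); X=o+t*d; print(nm,x["score"],x["position"],X,Rc(p2[3]).T@(X-p2[:3]))
# green blob centroid
hsv=cv2.cvtColor(im,cv2.COLOR_BGR2HSV); m=cv2.inRange(hsv,(45,100,60),(75,255,255)); m[:, :235]=0; m[:,300:]=0; m[:180]=0
ys,xs=np.nonzero(m); print("green",ys.mean(),xs.mean(),len(xs))
o,d=ray("wrist",[ys.mean(),xs.mean()],cal); n=Rc(p2[3])[:,2]; t=((p2[:3]+.021*n-o)@n)/(d@n); X=o+t*d; print(X,Rc(p2[3]).T@(X-p2[:3]))
E
```

```text
[[-0.0, 0.2], [-0.1, 0.1], [-0.1, -0.0], [-0.2, -0.0], [-0.2, -0.1], [0.5, -0.8], [-0.2, -0.1], [-0.2, -0.1]]
[ 0.5789585  0.161413   0.0838837 -0.1475098] [ 0.57902968  0.1614293   0.08264082 -0.14688159]
(np.float64(-44.984409301045815), 158, array([ 0.01558399, -0.01557551,  0.029     ])) (19.7417, array([-0.17889868, -0.0015081 ,  0.12756005]))
start_button_top 0.55 [215.2, 261.4] [0.51525082 0.06152654 0.0970177 ] [-0.0459905  -0.10816133  0.021     ]
start_button_top 0.16 [5.5, 288.9] [0.51907077 0.26707858 0.09331082] [-0.07255496  0.09573646  0.021     ]
stop_button_top 0.81 [265.8, 249.3] [ 0.50783683 -0.00150691  0.09728419] [-0.04408077 -0.17160112  0.021     ]
green 215.21686746987953 263.2096385542169 415
[0.51724302 0.06190608 0.0972876 ] [-0.04405637 -0.1074943   0.021     ]
```

View pics/w6.png

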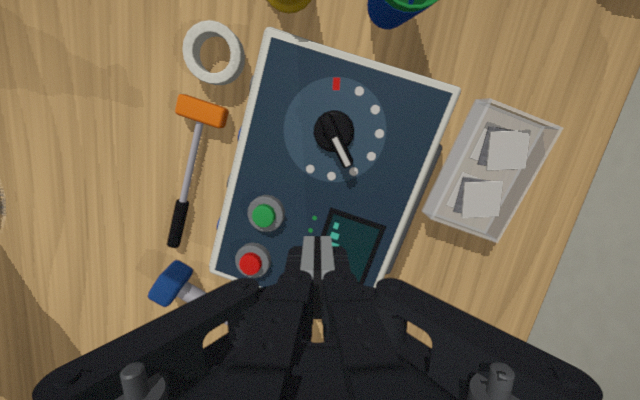

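```bash
python3 - <<'E'
from h import *
D=Rc(p[3]); Q=quat(np.c_[D[:,0],-D[:,1],-D[:,2]])
B=lambda h:p[:3]+D@np.array([-.0442,-.1073,h])
ctrl.movep(B(.075),Q)
ctrl.movel(B(.026),Q,v=0.06); ctrl.sleep(.1)
b=sense(0); print(b,st()[0])
cv2.imwrite("pics/w7.png",optics.grab_frame("wrist"))
cv2.imwrite("pics/s7.png",cv2.resize(optics.grab_frame("side")[60:260,180:480],None,fx=2.5,fy=2.5))
prev=0
for h in np.arange(.024,.0125,-.001):
    ctrl.movel(B(h),Q,v=0.02); f=sense(0)-b; o=ctrl.get_obs(); hz=(o["tcp_pos"]-p[:3])@D[:,2]
    print(round(h,4),round(hz,4),f.round(2))
    if f[2]>9: break
cv2.imwrite("pics/w8.png",optics.grab_frame("wrist"))
cv2.imwrite("pics/s8.png",cv2.resize(optics.grab_frame("side")[60:260,180:480],None,fx=2.5,fy=2.5))
print(st())
E
```

```text
[ 0.0955313   0.15468071 -0.1985757 ] 21.6
0.024 0.0239 [ 0.08 -0.12  0.48]
0.023 0.023 [-0.13  0.25  0.09]
0.022 0.022 [-0.21 -0.19  0.1 ]
0.021 0.021 [-0.42 -0.11  0.61]
0.02 0.02 [-0.28 -0.34  0.21]
0.019 0.019 [ 0.07 -0.05  0.42]
0.018 0.018 [-0.15 -0.13  2.02]
0.017 0.017 [ 0.31 -0.8   2.77]
0.016 0.016 [ 0.66 -0.07  3.11]
0.015 0.015 [ 1.04 -0.21  4.22]
0.014 0.014 [0.96 0.07 4.64]
0.013 0.0133 [-1.26 -0.94 14.37]
(25.6, array([-4.37121865, -0.0909265 , 13.50506851]))
```

View pics/w8.png

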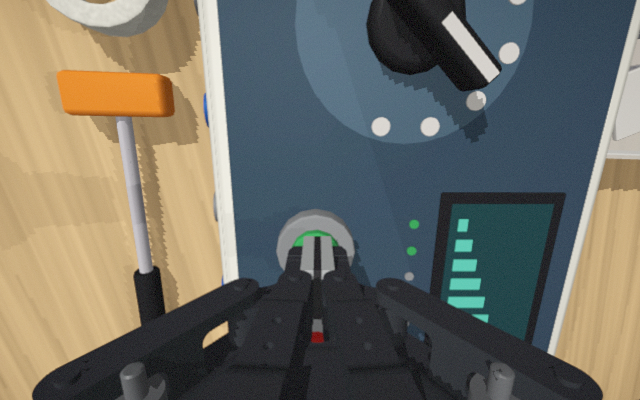

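View pics/s8.png

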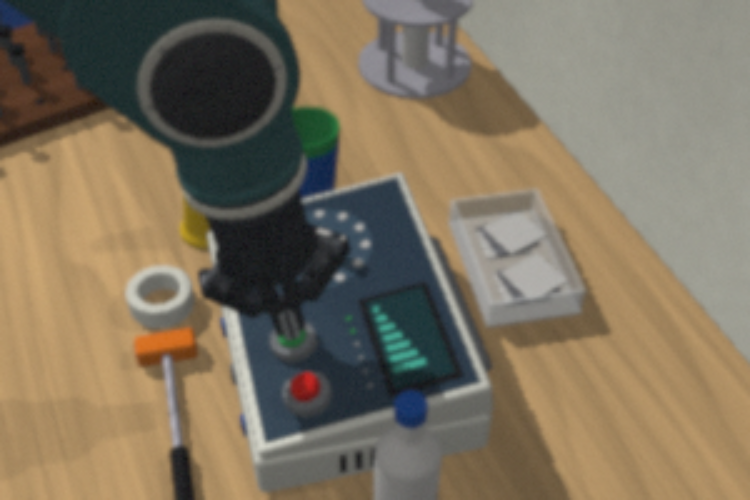

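```bash
python3 - <<'E'
from h import *
D=Rc(p[3]); Q=quat(np.c_[D[:,0],-D[:,1],-D[:,2]])
B=lambda h:p[:3]+D@np.array([-.0442,-.1073,h])
ctrl.sleep(.2)
ctrl.movel(B(.030),Q,v=0.04); print(sense(0))
ctrl.movel(B(.090),Q,v=0.1)
ctrl.movep([0.57,0.11,0.27],down(0.15)); ctrl.sleep(.1)
cal=optics.get_calibration("wrist"); im=optics.grab_frame("wrist"); cv2.imwrite("pics/w9.png",im)
q=findmarks(im,cal,marks(p),6); print((q-proj(marks(p),cal)).round(1).tolist())
print(pointer(im,cal),st())
a=cv2.imread("pics/w6.png"); d=cv2.absdiff(a,im).max(2); d=cv2.medianBlur(d,5); print((d>25).sum(), np.argwhere(d>25)[:5])
cv2.imwrite("pics/w9c.png",cv2.resize(im[20:280,180:460],None,fx=2.2,fy=2.2,interpolation=cv2.INTER_CUBIC))
s=optics.grab_frame("side")
cv2.imwrite("pics/s9.png",cv2.resize(s[60:260,180:480],None,fx=2.5,fy=2.5))
E
```

```text
[-0.61060559  0.3806247   0.51925829]
[[-0.0, 0.1], [-0.1, 0.0], [-0.1, 0.0], [-0.2, 0.0], [-0.2, -0.1], [0.6, -0.9], [-0.2, -0.1], [-0.2, -0.1]]
(np.float64(-44.969828301051066), 159, array([ 0.01558944, -0.01557303,  0.029     ])) (27.925, array([-0.28785113, -0.14545086, -0.81994411]))
2952 [[  0 386]
 [  0 387]
 [  0 394]
 [  0 395]
 [  0 396]]
```

View pics/w9c.png

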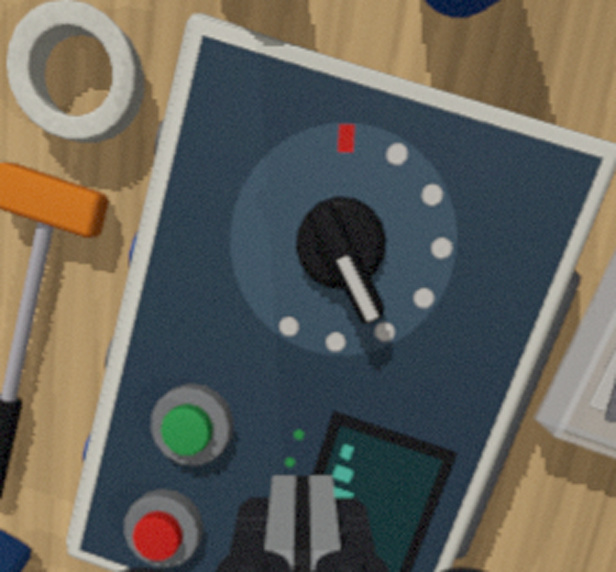

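View pics/s9.png

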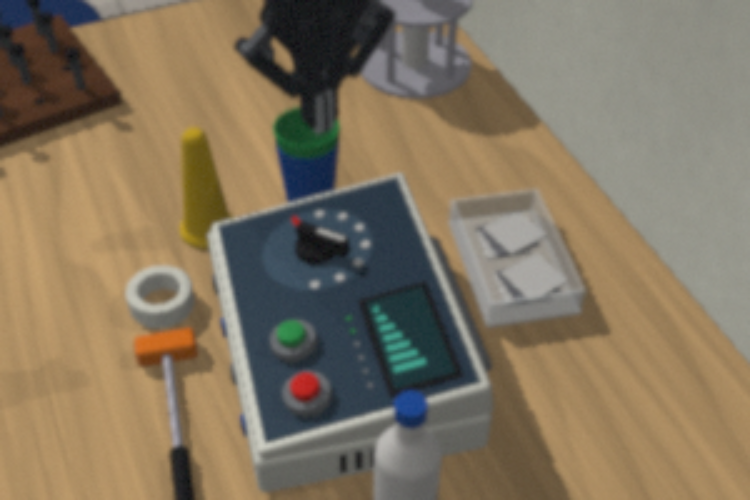

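```bash
python3 - <<'E'
from h import *
a=cv2.imread("pics/w6.png");b=cv2.imread("pics/w9.png");c=cv2.imread("pics/w1.png")
d=cv2.medianBlur(cv2.absdiff(a,b).max(2),5)>25
n,l,s,_=cv2.connectedComponentsWithStats(d.astype(np.uint8)); print([r.tolist() for r in s[1:] if r[4]>40])
cv2.imwrite("pics/cmp.png",np.vstack([c[:110,150:500],a[:110,150:500],b[:110,150:500]]))
s0=cv2.imread("pics/side0.png"); s1=optics.grab_frame("side"); cv2.imwrite("pics/side9.png",s1)
e=cv2.medianBlur(cv2.absdiff(s0,s1).max(2),5)>25
n,l,s,_=cv2.connectedComponentsWithStats(e.astype(np.uint8)); print([r.tolist() for r in s[1:] if r[4]>15])
E
```

```text
[[394, 0, 39, 17, 219], [597, 0, 33, 18, 103], [368, 10, 22, 20, 81], [357, 62, 97, 33, 254], [491, 99, 72, 29, 447], [337, 137, 17, 27, 127], [332, 140, 15, 26, 95], [373, 150, 57, 137, 316], [383, 155, 52, 122, 340], [222, 221, 6, 19, 49], [215, 246, 7, 23, 62], [237, 261, 8, 13, 47]]
[[75, 0, 44, 58, 1333], [274, 0, 64, 113, 3999], [0, 69, 6, 9, 41], [0, 83, 82, 158, 2470], [306, 145, 20, 16, 169], [190, 152, 132, 136, 5573], [319, 164, 6, 5, 22], [0, 214, 48, 77, 677], [82, 246, 5, 11, 35], [411, 267, 153, 133, 5641], [535, 281, 18, 19, 138], [282, 303, 100, 97, 6171], [159, 344, 64, 56, 749], [583, 382, 10, 6, 24]]
```

View pics/cmp.png

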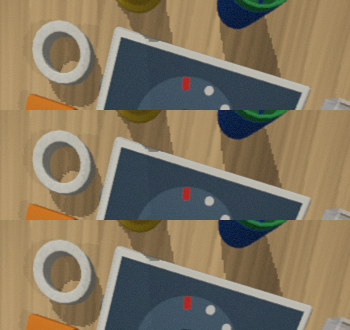

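```bash
python3 - <<'E'
from h import *
print(st()); print(sign_off())
E
```

```text
(28.025, array([0.32579746, 0.67592885, 0.12893985]))
the job is handed in; nothing more can be done
None
```

The stimulator is set to its fifth programme and I started it. I handed the job in at about 28 s of the 69 s allowed, with the arm clear of everything.

- **Selector:** It started on the third setting. With the gripper shut and the outside of a fingertip against the pointer, I pushed it two separate clicks clockwise, and the highest force read was about 2.3 N. The last picture puts the pointer at -45.0° (console frame), on the fifth dot, and it did not move during the button press.
- **Start button:** I pressed it square to the deck only after the selector was set. The spring push built up over about 5 mm, then a hard stop brought the force to about 14 N, so I take it as fully down. The button stands up again in the last pictures. I did not go near the red stop button.
- **Surroundings:** The console's printed marks are where they were to within about 0.2 pixel. The one exception is the fifth dot (about 1 pixel), which the pointer and its shadow partly cover. In the overhead and side pictures nothing around it had visibly moved.

**Checks that disagreed:**
- **Deck height:** The button was touched about 2.5 mm lower than my first fit of the deck height. A second fit was 1.2 mm lower than the first. The press was stopped by force, so this did not matter.
- **Picture comparison:** Comparing the overhead pictures from before and after the press flagged scattered edge pixels. I put these down to a shift of about 1 pixel in the camera.
- **Detection networks:** They mixed up some names, such as selector and console, so I used marks and colours that I located myself.

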